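Clear the inspection light box with the scraper block

ROBOT

A 7-joint arm with a two-finger parallel gripper is mounted at the origin on the work surface. World frame = base frame: x ahead of the robot, y to its left, z up, the work surface at z = 0. Lengths are in m, angles in rad, forces in N, time in s.
With the tool pointing down it reaches from about 0.425 to 0.875 m from the base axis. Payload 4.7 kg.
Tool frame: the origin (TCP) lies midway between the tips of the shut fingers; the grasp point (between the pads) lies ctrl.grasp_offset behind it (ctrl.grasp_offset is the distance from the TCP to the grasp point, in m); z points along the fingers, y is the line along which they close (so a half turn about z gives the same grasp; the last joint's range is limited). The gripper opens to 87 mm and grips with 3 to 60 N. Pads are 19 mm wide; open, the fingers measure 117 mm over their backs; the gripper's body (75 mm by 190 mm) begins 51 mm behind the grasp point.
Start: joints at [-1.25, 0.321, -0.07, 1.45, 0.023, 1.371, -0.057], TCP at [0.196, 0.62, 0.223] pointing down, gripper open.
Joint ranges: [-2.86, 2.86], [-0.3, 2.09], [-1.38, 1.24], [0.06, 2.45], [-1.56, 4.7], [0.09, 2.05], [-2.69, 2.69]. Speed limits (rad/s): [2.57, 2.57, 3.14, 3.14, 3.14, 3.14, 3.14].

INTERFACE

Orientations are given as a rotation vector (axis times angle).
In Python, from bench import ctrl gives the robot as it stands. The module is installed in compiled form; this text tells all that it offers.
- The arm moves only by the tool jog_arm, never from a script. Its argument "moves" is one flat list of numbers, 7 for each row, row after row: the shift along the tool's x, y, z in units of 30 cm (1.0 is 30 cm), then the turn, a rotation vector about the tool's x, y, z in units of 60 degrees (1.0 is 60 degrees), then the gripper's target within -1 to 1 (fully open at 1, half-way at 0, shut at -1). In form: [x, y, z, wx, wy, wz, fingers, x, y, z, wx, wy, wz, fingers, ...]. A call has exactly 8 rows; each row is the pose to reach, as a shift and turn from the pose commanded when the call began, along the tool's axes at that moment; what a row does not reach only later rows make up. A row lasts 1/8 s, in which the tool goes at most 62.5 mm and 10.7 degrees, less where a joint would pass 70% of its speed; a pose out of reach is approached as far as the arm can. A call with a number of a shift or a turn outside -1 to 1 is refused whole. A call with a gripper value outside its range is refused whole. The fingers move at their own pace and stop on an object; "newtons" is the grip in N (left out, the last holds). Time passes only in rows, so rows that repeat a pose let the fingers close, or fill a call up. It gives the time, the measured TCP pose, the force, the opening and the grip force at its end, in the units of the state.
- ctrl.get_state(): the state, without advancing time (a new reading comes with each control period).
- ctrl.get_image(name): name is "scene" or "top" or "wrist"; returns a dict with "pixels" (420x560x3 uint8, red, green, blue), "fx", "fy", "cx", "cy" (pixels), "dist" ([k1, k2, p1, p2, k3] as OpenCV has them; the pictures are not rectified), "xyz" and "rotation" of the camera in the world; the wrist camera has in their place "tool_from_camera" (4x4, takes a point from camera to tool coordinates, whose origin is the TCP and whose axes are the flange's). Camera axes: x right, y up, looking along -z (the intrinsics and any distortion apply to the point x, -y, -z); pixel columns grow to the right and rows downward; lengths in m; the calibration is good to about 2 mm. A picture is of the moment at which its call begins: read the wrist's pose just before it. There is no depth.
- ctrl.close_job(): hands the job in; it is judged then, once.
The state is a dict: "time": time; "joint_positions": joint angles; "qd": joint speeds; "joint_torque": joint torques, N m; "position": TCP position; "tool_rot": TCP orientation; "ft_force": force on the tool from outside, world axes, zero at the start; "torque": the same for the moment, N m; "grip_width": opening from 0.0 (shut) to 1.0 (fully open); "grip_force": force on a finger pad.
Only numpy, scipy, OpenCV 4.12 (cv2) and the standard library are available. Lean on these libraries where they do the work, as an engineer would, in place of code of your own. Each camera call takes 0.05 s, during which the arm holds its last target. There are 200 camera calls.

TASK

Pick up the scraper block from its rubber pad and use it, not the fingers, to wipe all four black plastic offcuts off the glass of the light box into the shallow grey tray beside it. Be gentle: the glass cracks if the light box is loaded with more than 25 N at any time, so skim it and do not lean on it. Then stand the scraper block back upright in the middle of its pad, lined up with it, and leave the other things on the bench where they are.

Things in the scene. Friction and masses are not known exactly. Their poses are not given: they have to be found in the camera images.
- light_box: low grey box with a flat pale glass top, fixed to the bench, 200 mm (its x) x 220 mm (its y), 42 mm high; the glass has no rim. Origin: centre of its underside, on the bench. The tray stands along one of its two y sides and the scraper's pad along the other (they change places), both with centres about 200 mm from its centre. Glass, and box, must not be loaded with more than 25 N
- glass_top (a point): centre of the upper surface of the glass, 42 mm above the bench; axes as the light box
- tray: open grey plastic tray fixed on the bench close beside the light box (gap 5 mm), 220 mm (x) x 170 mm (y), 30 mm high, walls and floor 4 mm; its rim is 12 mm lower than the glass. Origin: centre of its underside; axes parallel to the light box
- pad: flat black rubber pad fixed on the bench, 180 mm (x) x 100 mm (y), 4 mm thick. Origin: centre of its underside; axes parallel to the light box
- scraper: scraper block standing on the pad: a wooden bar 160 mm (its x) x 40 mm (its y) x 30 mm high with a grey plastic sole, and on top of it a wooden grip ridge 100 mm (x) x 26 mm (y), from 30 to 80 mm above the sole. About 0.3 kg. Origin: centre of the sole's underside, z up. Best gripped across the ridge (fingers close along its y), pad centres about 60 mm above the sole
- offcut0: loose black plastic offcut lying on the glass: plain bar 70 x 14 mm, 10 mm thick, about 18 g. Origin: middle of the bar's underside, x along the bar
- offcut1: loose black plastic offcut lying on the glass: bar 68 x 14 mm with a 12 mm wide, 15 mm long side tab near one end (+x end, to +y), making an L, 10 mm thick, about 18 g. Origin: middle of the bar's underside, x along the bar
- offcut2: loose black plastic offcut lying on the glass: bar 66 x 14 mm with a 12 mm wide, 15 mm long side tab at its middle (to +y), making a T, 10 mm thick, about 18 g. Origin: middle of the bar's underside, x along the bar
- offcut3: loose black plastic offcut lying on the glass: plain wider bar 64 x 20 mm, 10 mm thick, about 18 g. Origin: middle of the bar's underside, x along the bar
- jar: bystander, to be left alone: a closed clear jar with grey cap, 64 mm across, 85 mm tall. Origin: its underside
- carton: bystander, to be left alone: a small closed white paperboard carton, 80 x 120 x 50 mm. Origin: its underside
- tape_roll: bystander, to be left alone: a grey roll of tape lying flat, 100 mm across, 30 mm tall. Origin: its underside
- drill_vice: bystander, to be left alone: a green and steel drill vice, 70 x 130 x 48 mm. Origin: its underside
- screwdriver: bystander, to be left alone: a black-handled screwdriver, 180 mm long, lying on the bench. Origin: its underside
There are look-alikes about, which are no part of the job. What is shaped like the offcut3 but green or orange is not meant.

How it is judged:
On the way, in this order (a step that is already met when the one before it is completed fails the run):
1. the scraper block is taken off its pad while the offcuts still lie on the glass (distance between scraper and pad above 0.1 m and height (world z) of each of offcut0, offcut1, offcut2, offcut3 above 0.03 m), for 0.1 s.
2. all four offcuts are in the tray (x of offcut0 in the frame of tray between -0.109 and 0.109 m and y of offcut0 in the frame of tray between -0.084 and 0.084 m and z of each of offcut0, offcut1, offcut2, offcut3 in the frame of tray below 0.036 m and x of offcut1 in the frame of tray between -0.109 and 0.109 m and y of offcut1 in the frame of tray between -0.084 and 0.084 m and x of offcut2 in the frame of tray between -0.109 and 0.109 m and y of offcut2 in the frame of tray between -0.084 and 0.084 m and x of offcut3 in the frame of tray between -0.109 and 0.109 m and y of offcut3 in the frame of tray between -0.084 and 0.084 m), for 0.2 s.
At the end, for the whole second after the job is handed in: All four offcuts rest in the tray (within 109 mm in x, 84 mm in y of its centre, under 36 mm high); the scraper stands still on its pad, tilt under 0.1 rad, centre within 35 mm (x) and 30 mm (y) of the pad's, aligned with it within 0.3 rad (all of step 2 and linear speed of each of offcut0, offcut1, offcut2, offcut3 below 0.05 m/s and x of scraper in the frame of pad between -0.035 and 0.035 m and y of scraper in the frame of pad between -0.03 and 0.03 m and z of scraper in the frame of pad below 0.012 m and angle between scraper's own z axis and vertical below 0.1 rad and angle between the x axis of scraper and the x axis of pad, either way round below 0.3 rad and linear speed of scraper below 0.03 m/s); the robot touches nothing.
It fails at once if the light box is loaded with more than 25 N (contact force between anything else and light_box above 25 N).
It fails at once if an offcut is pushed or held by the fingers or arm instead of the scraper (contact force between any of the fingers, the arm and offcut0 above 1 N or contact force between any of the fingers, the arm and offcut1 above 1 N or contact force between any of the fingers, the arm and offcut2 above 1 N or contact force between any of the fingers, the arm and offcut3 above 1 N).
It fails at once if a bystander is moved by more than 30 mm (distance of any of jar, carton, tape_roll, drill_vice, screwdriver from where it was at the start of the episode above 0.03 m).
It also fails if it takes over 51 s, if anything falls off the work surface, if the arm or the gripper's body presses on something with over 40 N, if the wrist force passes 120 N, or if a joint passes its speed limit or range.

## Working session

There is one attempt and no reset: what is moved stays moved. The work goes in short steps, Python scripts to look and compute and a tool call to move; the robot and the scene stay as the last step left them, time stands still between calls to the robot, and variables do not carry over. Pictures are saved under pics/ and viewed, at most 10 in all, crops included, and the job is handed in when it is done.

Besides the shell and the picture viewer there is one more tool, called in YAML: its name, and indented under it one key for each argument. jog_arm: Moves the arm, as the interface text tells. Its arguments: {"type":"object","properties":{"moves":{"type":"array"},"newtons":{"type":"number"}},"required":["moves"]}

```bash
mkdir -p pics
python3 - <<'E'
from bench import ctrl
import cv2,numpy as np
s=ctrl.get_state()
print({k:np.round(v,3) for k,v in s.items()}, ctrl.grasp_offset)
for n in ["top","scene"]:
    d=ctrl.get_image(n)
    np.save(f"pics/{n}.npy",d,allow_pickle=True)
    cv2.imwrite(f"pics/{n}.png",cv2.resize(d["pixels"][:,:,::-1],(800,600),interpolation=cv2.INTER_CUBIC))
    print({k:v for k,v in d.items() if k!="pixels"})
E
```

```text
{'time': np.float64(0.0), 'joint_positions': array([-1.25 ,  0.322, -0.07 ,  1.452,  0.023,  1.371, -0.057]), 'qd': array([ 0.   ,  0.002,  0.   , -0.002, -0.001, -0.   , -0.   ]), 'joint_torque': array([ 1.0000e-03, -4.9129e+01, -4.0300e-01, -3.1252e+01, -6.4000e-02,
        4.4000e-02,  0.0000e+00]), 'position': array([0.196, 0.619, 0.221]), 'tool_rot': array([-4.800e-01, -3.105e+00,  3.000e-03]), 'ft_force': array([ 0.33 , -0.115,  1.167]), 'torque': array([-0.012,  0.013,  0.015]), 'grip_force': np.float64(0.0), 'grip_width': np.float64(0.998)} 0.0187
{'fx': 460.3958530498288, 'fy': 460.3958530498288, 'cx': 277.0519994376487, 'cy': 204.7160467653351, 'dist': array([-0.07432686,  0.        ,  0.        ,  0.        ,  0.        ]), 'xyz': array([ 0.36708791, -0.02714316,  0.88259177]), 'rotation': array([ 0.15674063, -0.14532452, -1.54443766])}
{'fx': 410.9103291244571, 'fy': 410.9103291244571, 'cx': 280.153991569973, 'cy': 203.49596122796777, 'dist': array([-0.11261073,  0.        ,  0.        ,  0.        ,  0.        ]), 'xyz': array([0.95125016, 0.16685815, 0.79271988]), 'rotation': array([0.34747447, 0.56578725, 1.99266976])}
```

View pics/top.png

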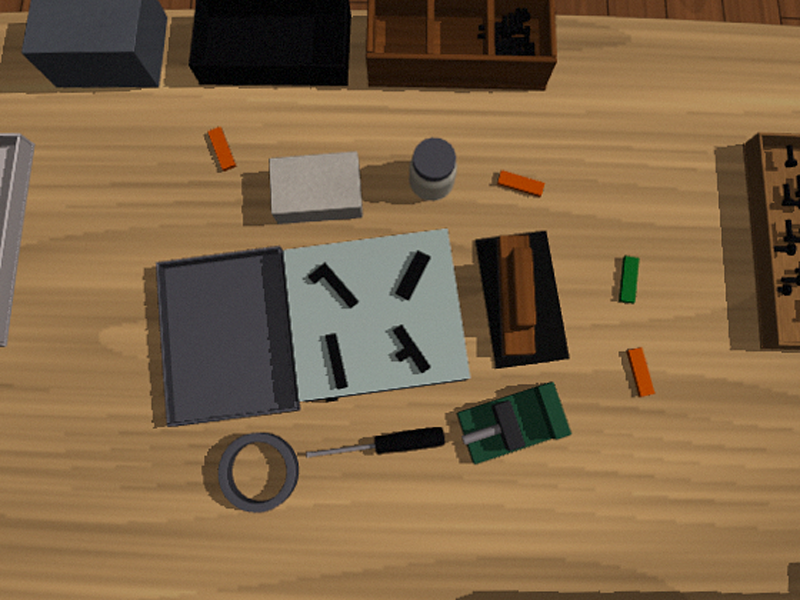

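View pics/scene.png

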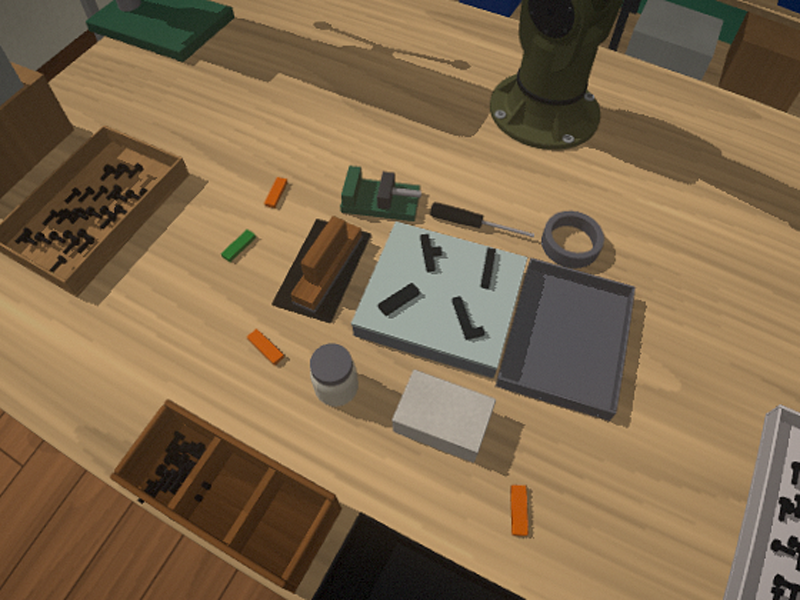

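Top view: the tray is left (158–300, 248–425), the glass in the middle, corners (284,248), (447,230), (469,379), (302,401). The pad and scraper are right (475–568, 232–367). The black pieces on the glass are L (333,285), wide bar (413,275), plain bar (335,362) and T (410,350). The orange pieces (221,148), (520,183), (640,372) and the green one (628,279) lie on the bench and are look-alikes, so not meant. I'll confirm this in one crop.

```bash
cat > h.py <<'E'
import numpy as np,cv2
from scipy.spatial.transform import Rotation as R
def world(d,uv,z):
    K=np.array([[d["fx"],0,d["cx"]],[0,d["fy"],d["cy"]],[0,0,1]])
    p=cv2.undistortPoints(np.array(uv,float).reshape(-1,1,2),K,d["dist"]).reshape(-1,2)
    r=np.c_[p[:,0],-p[:,1],-np.ones(len(p))]
    r=R.from_rotvec(d["rotation"]).apply(r) if np.shape(d["rotation"])==(3,) else r@np.array(d["rotation"]).T
    c=d["xyz"]; return c+r*((z-c[2])/r[:,2])[:,None]
E
python3 - <<'E'
from h import *
d=np.load("pics/top.npy",allow_pickle=True).item()
f=lambda l,z:np.round(world(d,np.array(l)*0.7,z)[:,:2],3).tolist()
print("glass",f([(284,248),(447,230),(469,379),(303,398)],.042))
print("trayrim",f([(158,263),(282,248),(299,409),(168,425)],.03))
print("pad",f([(475,240),(546,231),(568,358),(496,367)],.004))
print("ridge",f([(510,247),(528,247),(534,326),(514,327)],.084))
print("jar,carton,vice",f([(434,160)],.085),f([(270,158),(359,152),(361,208),(274,217)],.05),f([(457,414),(545,383),(570,434),(474,463)],.03))
c=d["pixels"][150:300,190:410,::-1]
cv2.imwrite("pics/crop.png",cv2.resize(c,(792,540),interpolation=cv2.INTER_CUBIC))
E
```

```text
glass [[0.588, 0.13], [0.617, -0.085], [0.421, -0.115], [0.392, 0.095]]
trayrim [[0.567, 0.302], [0.591, 0.135], [0.379, 0.102], [0.354, 0.271]]
pad [[0.615, -0.127], [0.63, -0.226], [0.454, -0.252], [0.44, -0.155]]
ridge [[0.584, -0.162], [0.585, -0.185], [0.485, -0.19], [0.483, -0.166]]
jar,carton,vice [[0.698, -0.065]] [[0.711, 0.155], [0.722, 0.035], [0.643, 0.029], [0.628, 0.144]] [[0.377, -0.101], [0.418, -0.214], [0.354, -0.245], [0.316, -0.123]]
```

View pics/crop.png

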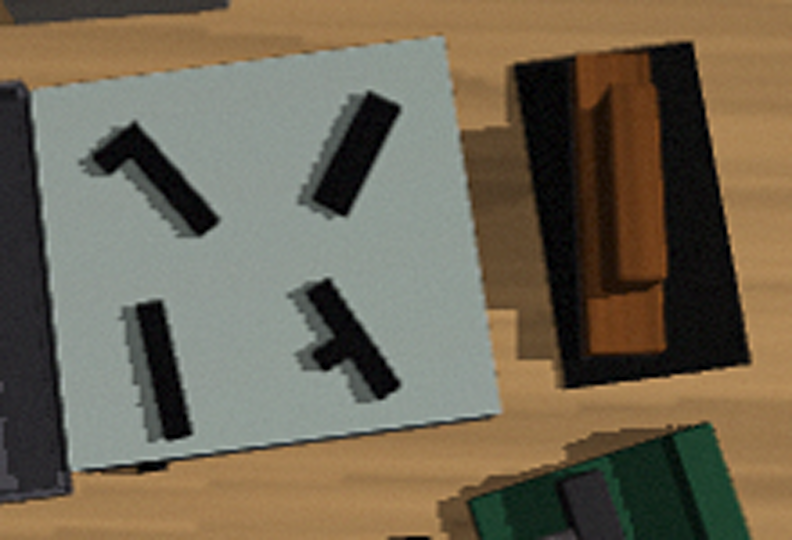

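The crop shows four black pieces on the glass: L, wide bar, plain bar and T. They match offcut1, 3, 0 and 2, and nothing green or orange is among them. The ridge top is at crop (613,88), (655,85), (666,275), (622,280), and the scraper is slightly turned relative to the pad.

```bash
cat >> h.py <<'E'
def go(pos,yaw,z=None):
    """shift/turn in jog units from the measured pose to tool-down pose with tool y at heading 90deg+yaw"""
    from bench import ctrl
    s=ctrl.get_state(); T=R.from_rotvec(s["tool_rot"])
    y=np.array([-np.sin(yaw),np.cos(yaw),0]); zz=np.array([0,0,-1.]); 
    G=R.from_matrix(np.c_[np.cross(y,zz),y,zz])
    dp=T.inv().apply(np.array(pos)-s["position"])/.3; dr=(T.inv()*G).as_rotvec()/np.deg2rad(60)
    print("t",round(float(s["time"]),2),"pos",np.round(s["position"],4),"rot",np.round(s["tool_rot"],4),"F",np.round(s["ft_force"],1),"w",np.round(s["grip_width"],3))
    print("shift",np.round(dp,4),"turn",np.round(dr,4),"tool axes\n",np.round(T.as_matrix(),3))
E
python3 - <<'E'
from h import *
d=np.load("pics/top.npy",allow_pickle=True).item()
w=lambda l,z:world(d,np.array(l)/3.6+[190,150],z)[:,:2]
r=w([(613,88),(655,85),(666,275),(622,280)],.084)
print("ridge",r.round(3).tolist(),r.mean(0)); b=w([(577,55),(650,52),(665,353),(588,355)],.034)
print("bar",b.round(3).tolist(),b.mean(0))
for q in (r,b):
  v=(q[0]+q[1]-q[2]-q[3]); print("yaw deg",np.degrees(np.arctan2(v[1],v[0])))
a=np.radians(8.4);M=np.array([[np.cos(a),np.sin(a)],[-np.sin(a),np.cos(a)]])
B=lambda p:((p-[.5045,.00625])@M.T).round(3).tolist()
print("L",B(w([(135,122),(92,155),(218,220),(198,237)],.052)))
print("wide",B(w([(372,92),(402,107),(346,217),(312,202)],.052)))
print("bar",B(w([(135,302),(161,300),(190,435),(163,440)],.052)))
print("T",B(w([(327,280),(305,293),(400,385),(380,400),(312,355)],.052)))
print("jar,carton corner",B(np.array([[.698,-.065],[.643,.029],[.628,.144]])))
go([.535,-.176,.18],np.radians(3))
E
```

```text
ridge [[0.581, -0.168], [0.583, -0.189], [0.488, -0.192], [0.485, -0.171]] [ 0.53438218 -0.17987303]
bar [[0.613, -0.158], [0.615, -0.197], [0.455, -0.201], [0.453, -0.162]] [ 0.53387752 -0.17933157]
yaw deg 2.0147375974240704
yaw deg 1.6531264333260476
L [[0.071, 0.058], [0.057, 0.081], [0.015, 0.021], [0.008, 0.032]]
wide [[0.072, -0.066], [0.062, -0.08], [0.008, -0.044], [0.018, -0.028]]
bar [[-0.022, 0.067], [-0.022, 0.054], [-0.091, 0.047], [-0.092, 0.061]]
T [[-0.023, -0.03], [-0.028, -0.019], [-0.08, -0.06], [-0.086, -0.049], [-0.059, -0.018]]
jar,carton corner [[0.181, -0.099], [0.14, 0.002], [0.142, 0.118]]
t 0.1 pos [0.1962 0.6192 0.2216] rot [-4.8000e-01 -3.1045e+00  2.7000e-03] F [ 0.3 -0.3 -0.2] w 1.0
shift [-1.8771 -2.1855  0.1425] turn [-1.60e-03 -2.00e-04 -3.43e-01] tool axes
 [[-0.953  0.302 -0.   ]
 [ 0.302  0.953 -0.002]
 [-0.    -0.002 -1.   ]]
```

jog_arm:
  moves: [-0.1,-0.07,0,0,0,-0.04,1,-0.22,-0.16,0,0,0,-0.09,1,-0.35,-0.25,0,0,0,-0.14,1,-0.48,-0.35,0,0,0,-0.19,1,-0.61,-0.44,0,0,0,-0.24,1,-0.74,-0.54,0,0,0,-0.29,1,-0.86,-0.62,0,0,0,-0.34,1,-0.93,-0.68,0,0,0,-0.36,1]
  newtons: 50

```text
time: 1.1
position: [0.4022, 0.3385, 0.2223]
tool_rot: [-0.107, 3.14, -0.001]
ft_force: [0.4, 0.3, -0.2]
grip_width: 1.0
grip_force: 0.0
```

```bash
python3 -c "
from h import *
go([.534,-.1795,.14],np.radians(1.8))"
```

```text
t 1.1 pos [0.4022 0.3385 0.2223] rot [-1.0710e-01  3.1397e+00 -1.1000e-03] F [ 0.4  0.3 -0.2] w 1.0
shift [-0.3207 -1.7523  0.2755] turn [-0.0007  0.0001  0.0351] tool axes
 [[-0.998 -0.068  0.   ]
 [-0.068  0.998 -0.001]
 [-0.    -0.001 -1.   ]]
```

jog_arm:
  moves: [-0.03,-0.12,0,0,0,0.01,1,-0.06,-0.26,0,0,0,0.02,1,-0.09,-0.4,0,0,0,0.03,1,-0.12,-0.54,0,0,0,0.035,1,-0.15,-0.68,0,0,0,0.035,1,-0.18,-0.82,0,0,0,0.035,1,-0.21,-0.93,0,0,0,0.035,1,-0.22,-0.97,0,0,0,0.035,1]

```text
time: 2.1
position: [0.4871, 0.0532, 0.2224]
tool_rot: [0.047, -3.141, 0.0]
ft_force: [-0.8, 0.1, -0.7]
grip_width: 0.995
grip_force: 0.0
```

```bash
python3 -c "
from h import *
go([.534,-.1795,.14],np.radians(1.8))"
```

```text
t 2.1 pos [0.4871 0.0532 0.2224] rot [ 4.7200e-02 -3.1409e+00  3.0000e-04] F [-0.8  0.1 -0.7] w 0.995
shift [-0.133  -0.7799  0.2747] turn [-0.0002 -0.0003 -0.0013] tool axes
 [[-1.   -0.03 -0.  ]
 [-0.03  1.   -0.  ]
 [ 0.   -0.   -1.  ]]
```

jog_arm:
  moves: [-0.02,-0.1,0.02,0,0,0,1,-0.04,-0.24,0.06,0,0,0,1,-0.07,-0.38,0.1,0,0,0,1,-0.09,-0.52,0.15,0,0,0,1,-0.12,-0.66,0.2,0,0,0,1,-0.133,-0.76,0.25,0,0,0,1,-0.133,-0.78,0.275,0,0,0,1,-0.133,-0.78,0.275,0,0,0,1]

```text
time: 3.1
position: [0.5344, -0.1757, 0.1393]
tool_rot: [0.054, -3.139, -0.002]
ft_force: [-0.1, 1.0, -0.3]
grip_width: 1.001
grip_force: 0.0
```

Run:
```python
from h import *
from bench import ctrl
go([.534,-.1795,.046],np.radians(1.8))
d=ctrl.get_image("wrist"); np.save("pics/w1.npy",d,allow_pickle=True)
s=ctrl.get_state();T=R.from_rotvec(s["tool_rot"]);C=np.array(d["tool_from_camera"])
# project expected ridge-top outline with current estimate
def proj(P):
    t=T.inv().apply(np.array(P)-s["position"]); c=(t-C[:3,3])@C[:3,:3]
    K=np.array([[d["fx"],0,d["cx"]],[0,d["fy"],d["cy"]],[0,0,1.]])
    return cv2.projectPoints(c*[1,-1,-1],np.zeros(3),np.zeros(3),K,np.array(d["dist"]))[0].reshape(-1,2)
a=np.radians(1.8);x=np.array([np.cos(a),np.sin(a)]);y=np.array([-x[1],x[0]])
def box(cx,hx,hy,z,c): 
    P=[np.r_[np.array(cx)+i*hx*x+j*hy*y,z] for i,j in((1,1),(1,-1),(-1,-1),(-1,1))]
    cv2.polylines(im,[np.int32(np.round(proj(P)*10/7))],True,c,1)
im=np.ascontiguousarray(cv2.resize(d["pixels"][:,:,::-1],(800,600),interpolation=cv2.INTER_CUBIC))
box((.534,-.1795),.05,.013,.084,(0,255,0)); box((.534,-.1795),.08,.02,.034,(255,255,0))
a=np.radians(8.4);x=np.array([np.cos(a),np.sin(a)]);y=np.array([-x[1],x[0]])
box((.5345,-.191),.09,.05,.004,(255,0,255))
cv2.imwrite("pics/w1.png",im)
```

```text
t 3.1 pos [ 0.5344 -0.1757  0.1393] rot [ 5.4100e-02 -3.1395e+00 -2.0000e-03] F [-0.1  1.  -0.3] w 1.001
shift [ 0.0013 -0.0132  0.3109] turn [ 0.0012 -0.0016  0.0029] tool axes
 [[-0.999 -0.034 -0.002]
 [-0.034  0.999  0.001]
 [ 0.002  0.001 -1.   ]]
```

View pics/w1.png

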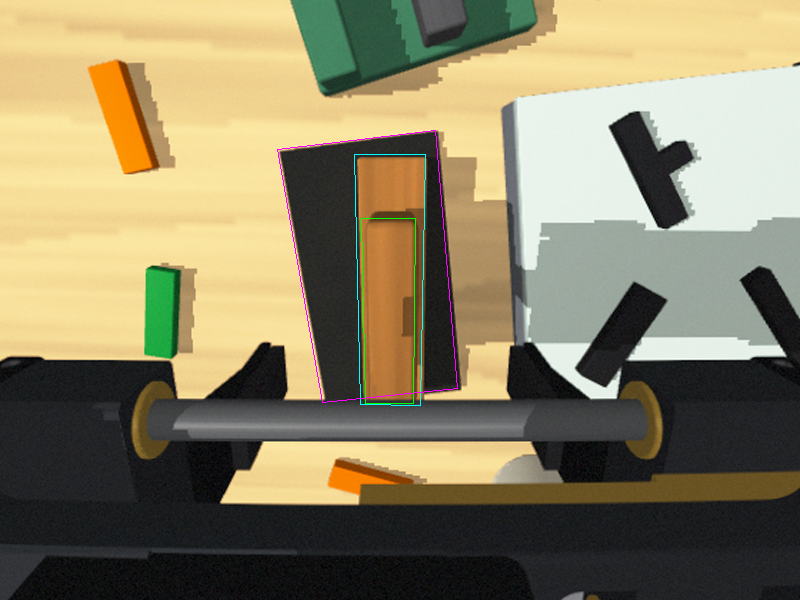

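The projected outlines fit the scraper (ridge 362–416, 215–405) and the pad (278–460, 130–402) to within about 1 mm. I'll descend and grip.

jog_arm:
  moves: [0,-0.009,0.06,0,0,0,1,0,-0.009,0.13,0,0,0,1,0,-0.009,0.2,0,0,0,1,0,-0.009,0.26,0,0,0,1,0,-0.009,0.3,0,0,0,1,0,-0.009,0.312,0,0,0,1,0,-0.009,0.312,0,0,0,0,0,-0.009,0.312,0,0,0,-1]

```text
time: 4.15
position: [0.5354, -0.1801, 0.0472]
tool_rot: [-0.053, 3.14, -0.0]
ft_force: [0.1, -0.5, -0.0]
grip_width: 0.853
grip_force: 0.0
```

jog_arm:
  moves: [0,0,0,0,0,0,-1,0,0,0,0,0,0,-1,0,0,0,0,0,0,-1,0,0,0,0,0,0,-1,0,0,0,0,0,0,-1,0,0,0,0,0,0,-1,0,0,0,0,0,0,-1,0,0,0,0,0,0,-1]

```text
time: 5.15
position: [0.5348, -0.1793, 0.0464]
tool_rot: [0.053, -3.141, -0.001]
ft_force: [-0.6, 2.1, 0.4]
grip_width: 0.292
grip_force: 50.3
```

```bash
python3 -c "
from h import *
go([.534,-.1795,.15],np.radians(8.4))"
```

```text
t 5.15 pos [ 0.5348 -0.1793  0.0464] rot [ 5.320e-02 -3.141e+00 -1.300e-03] F [-0.6  2.1  0.4] w 0.292
shift [ 2.600e-03 -2.000e-04 -3.454e-01] turn [ 8.000e-04 -1.000e-04 -1.077e-01] tool axes
 [[-0.999 -0.034 -0.   ]
 [-0.034  0.999  0.001]
 [ 0.     0.001 -1.   ]]
```

jog_arm:
  moves: [0,0,-0.04,0,0,0,-1,0,0,-0.11,0,0,-0.02,-1,0,0,-0.19,0,0,-0.04,-1,0,0,-0.27,0,0,-0.07,-1,0,0,-0.35,0,0,-0.09,-1,0,0,-0.41,0,0,-0.108,-1,0,0,-0.42,0,0,-0.108,-1,0,0,-0.42,0,0,-0.108,-1]

```text
time: 6.15
position: [0.5344, -0.1799, 0.1719]
tool_rot: [0.23, -3.132, -0.0]
ft_force: [0.3, 0.1, -3.6]
grip_width: 0.291
grip_force: 50.3
```

Run:
```python
from h import *
from bench import ctrl
go([.513,-.134,.089],np.radians(8.4))
d=ctrl.get_image("wrist")
cv2.imwrite("pics/w2.png",cv2.resize(d["pixels"][:,:,::-1],(800,600)))
```

```text
t 6.15 pos [ 0.5344 -0.1799  0.1719] rot [ 2.2960e-01 -3.1325e+00 -3.0000e-04] F [ 0.3  0.1 -3.6] w 0.291
shift [0.048  0.1618 0.2765] turn [ 0.0002 -0.0007 -0.0002] tool axes
 [[-0.989 -0.146 -0.001]
 [-0.146  0.989  0.   ]
 [ 0.001  0.    -1.   ]]
```

View pics/w2.png

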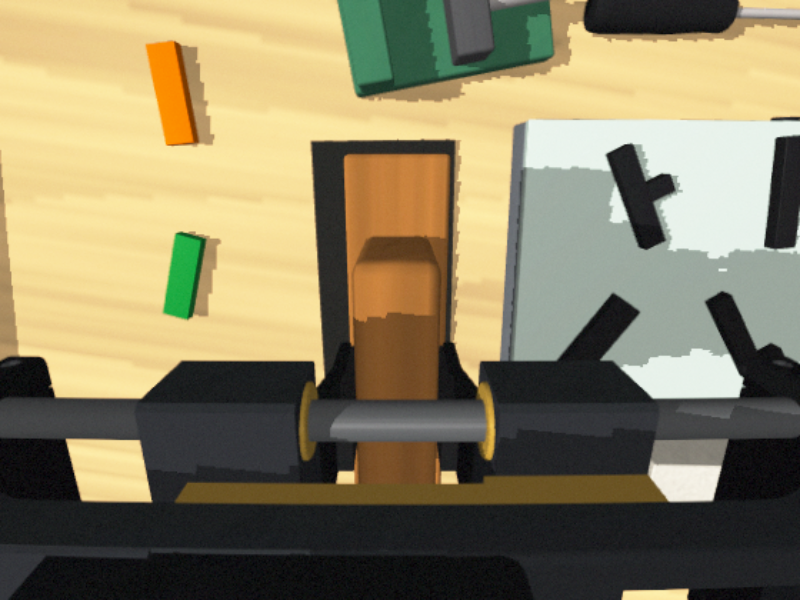

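The scraper hangs straight in the grip (345–450, 150–490), parallel to the glass edge at column 520. The offcuts are untouched. I'll lower it just outside the glass edge.

jog_arm:
  moves: [0.01,0.03,0.02,0,0,0,-1,0.02,0.07,0.07,0,0,0,-1,0.035,0.11,0.13,0,0,0,-1,0.045,0.145,0.19,0,0,0,-1,0.048,0.16,0.24,0,0,0,-1,0.048,0.16,0.27,0,0,0,-1,0.048,0.16,0.276,0,0,0,-1,0.048,0.16,0.276,0,0,0,-1]

```text
time: 7.2
position: [0.5139, -0.1351, 0.09]
tool_rot: [-0.229, 3.133, -0.001]
ft_force: [-0.3, 0.5, -4.4]
grip_width: 0.297
grip_force: 50.3
```

Run:
```python
from h import *
from bench import ctrl
a=np.radians(8.4)
go(np.array([.5131,-.134,.088])+np.r_[-.28*np.sin(a),.28*np.cos(a),0],a)
d=ctrl.get_image("scene")
cv2.imwrite("pics/s2.png",cv2.resize(d["pixels"][130:260,180:380,::-1],(800,520),interpolation=cv2.INTER_CUBIC))
```

```text
t 7.2 pos [ 0.5139 -0.1351  0.09  ] rot [-2.2910e-01  3.1325e+00 -7.0000e-04] F [-0.3  0.5 -4.4] w 0.297
shift [0.0027 0.9374 0.0061] turn [-0.0005  0.0006 -0.0006] tool axes
 [[-0.989 -0.146  0.001]
 [-0.146  0.989 -0.   ]
 [-0.001 -0.    -1.   ]]
```

View pics/s2.png

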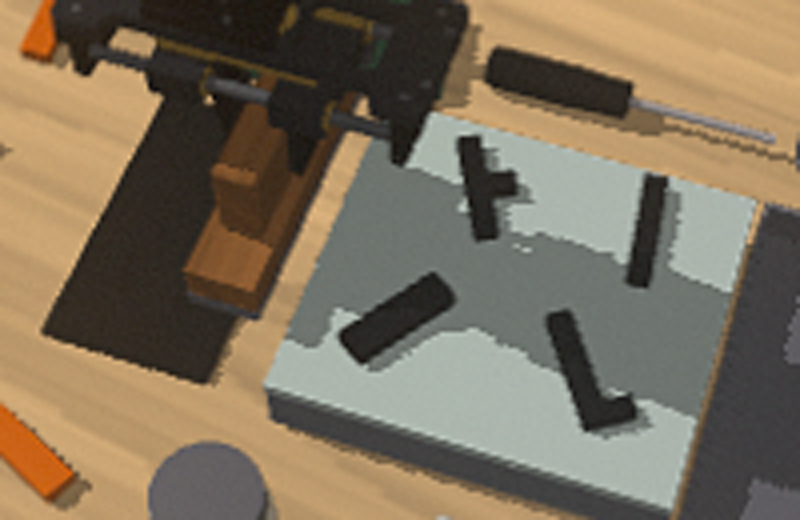

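The scraper stands just off the glass edge, with its lower edge around (225,305) slightly above glass level. All four offcuts lie ahead of it. I'll sweep with the sole about 3.5 mm above the glass.

jog_arm:
  moves: [0,0.01,0.007,0,0,0,-1,0,0.05,0.007,0,0,0,-1,0,0.1,0.007,0,0,0,-1,0,0.15,0.007,0,0,0,-1,0,0.2,0.007,0,0,0,-1,0,0.25,0.007,0,0,0,-1,0,0.3,0.007,0,0,0,-1,0,0.34,0.007,0,0,0,-1]

```text
time: 8.25
position: [0.4985, -0.0325, 0.0876]
tool_rot: [-0.231, 3.133, 0.0]
ft_force: [0.4, 0.2, -3.4]
grip_width: 0.297
grip_force: 50.3
```

Run:
```python
from h import *
from bench import ctrl
a=np.radians(8.4)
go(np.array([.5131,-.134,.088])+np.r_[-.28*np.sin(a),.28*np.cos(a),0],a)
d=ctrl.get_image("scene")
cv2.imwrite("pics/s3.png",cv2.resize(d["pixels"][130:290,220:460,::-1],(795,530),interpolation=cv2.INTER_CUBIC))
```

```text
t 8.25 pos [ 0.4985 -0.0325  0.0876] rot [-2.3100e-01  3.1329e+00  2.0000e-04] F [ 0.4  0.2 -3.4] w 0.297
shift [ 0.0009  0.5916 -0.0013] turn [0.0001 0.0002 0.0006] tool axes
 [[-0.989 -0.147  0.   ]
 [-0.147  0.989  0.   ]
 [-0.     0.    -1.   ]]
```

View pics/s3.png

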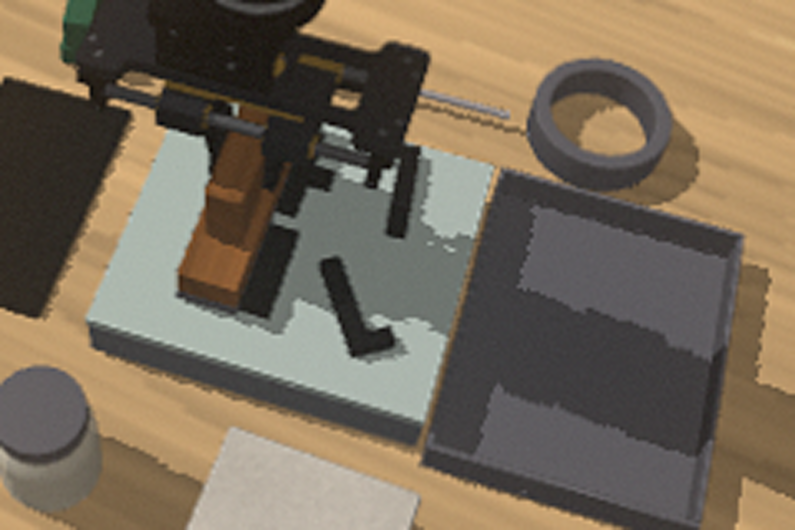

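The wide bar (270,270) and T (300,190) lie flush against the scraper's face, with the L and plain bar ahead. I'll continue.

jog_arm:
  moves: [0,0.02,0,0,0,0,-1,0,0.06,0,0,0,0,-1,0,0.1,0,0,0,0,-1,0,0.14,0,0,0,0,-1,0,0.18,0,0,0,0,-1,0,0.22,0,0,0,0,-1,0,0.26,0,0,0,0,-1,0,0.3,0,0,0,0,-1]

```text
time: 9.3
position: [0.4853, 0.0562, 0.0876]
tool_rot: [-0.23, 3.133, 0.0]
ft_force: [-0.1, 0.0, -3.2]
grip_width: 0.294
grip_force: 50.3
```

jog_arm:
  moves: [0,0.04,0,0,0,0,-1,0,0.08,0,0,0,0,-1,0,0.12,0,0,0,0,-1,0,0.16,0,0,0,0,-1,0,0.2,0,0,0,0,-1,0,0.24,0,0,0,0,-1,0,0.28,0,0,0,0,-1,0,0.3,0,0,0,0,-1]

```text
time: 10.3
position: [0.4721, 0.1455, 0.0875]
tool_rot: [0.232, -3.133, -0.0]
ft_force: [0.5, -0.3, -4.7]
grip_width: 0.297
grip_force: 50.3
```

Run:
```python
from h import *
from bench import ctrl
a=np.radians(8.4)
go(np.array([.5131,-.134,.088])+np.r_[-.31*np.sin(a),.31*np.cos(a),0],a)
d=ctrl.get_image("scene")
cv2.imwrite("pics/s4.png",cv2.resize(d["pixels"][130:290,220:460,::-1],(795,530),interpolation=cv2.INTER_CUBIC))
```

```text
t 10.3 pos [0.4721 0.1455 0.0875] rot [ 2.317e-01 -3.133e+00 -3.000e-04] F [ 0.5 -0.3 -4.7] w 0.297
shift [ 0.0008  0.0919 -0.0015] turn [ 0.0002 -0.      0.001 ] tool axes
 [[-0.989 -0.147 -0.   ]
 [-0.147  0.989  0.   ]
 [ 0.     0.    -1.   ]]
```

View pics/s4.png

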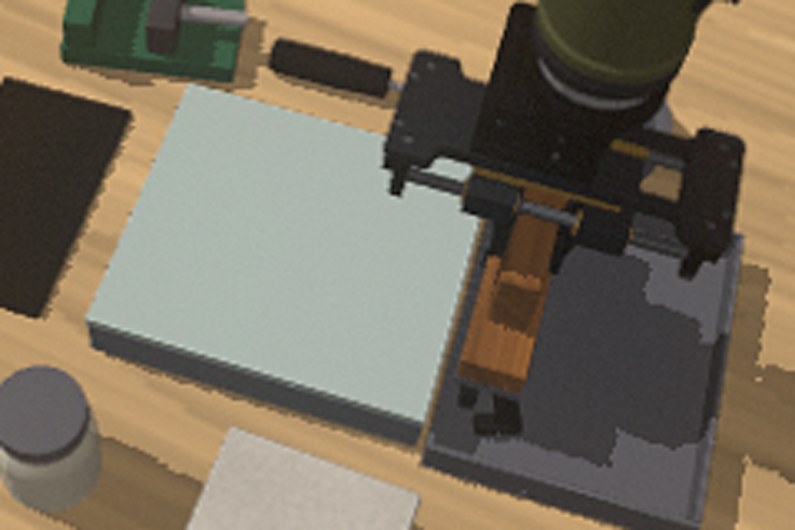

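The visible glass is clear and pieces lie in the tray beside and under the scraper (490,410). I'll lift, go back and check with the top camera.

jog_arm:
  moves: [0,0.04,0,0,0,0,-1,0,0.07,0,0,0,0,-1,0,0.07,-0.05,0,0,0,-1,0,0.07,-0.12,0,0,0,-1,0,0.07,-0.19,0,0,0,-1,0,0.03,-0.25,0,0,0,-1,0,-0.05,-0.28,0,0,0,-1,0,-0.13,-0.28,0,0,0,-1]

```text
time: 11.35
position: [0.479, 0.1041, 0.1734]
tool_rot: [-0.229, 3.131, 0.001]
ft_force: [0.3, 0.7, -3.3]
grip_width: 0.289
grip_force: 50.3
```

jog_arm:
  moves: [0,-0.06,0,0,0,0,-1,0,-0.16,0,0,0,0,-1,0,-0.28,0,0,0,0,-1,0,-0.4,0,0,0,0,-1,0,-0.52,0,0,0,0,-1,0,-0.64,0,0,0,0,-1,0,-0.74,0,0,0,0,-1,0,-0.78,0,0,0,0,-1]

```text
time: 12.35
position: [0.5118, -0.1282, 0.1718]
tool_rot: [0.225, -3.134, 0.001]
ft_force: [0.1, 0.8, -3.7]
grip_width: 0.287
grip_force: 50.3
```

Run:
```python
from h import *
from bench import ctrl
a=np.radians(8.4)
go(np.array([.5345,-.190,.14]),a)
d=ctrl.get_image("top"); np.save("pics/top2.npy",d,allow_pickle=True)
cv2.imwrite("pics/t2.png",cv2.resize(d["pixels"][150:310,100:400,::-1],(795,424),interpolation=cv2.INTER_CUBIC))
```

```text
t 12.35 pos [ 0.5118 -0.1282  0.1718] rot [ 2.2480e-01 -3.1335e+00  9.0000e-04] F [ 0.1  0.8 -3.7] w 0.287
shift [-0.0454 -0.2145  0.1061] turn [-0.0005 -0.0001 -0.0032] tool axes
 [[-0.99  -0.143  0.   ]
 [-0.143  0.99  -0.001]
 [ 0.    -0.001 -1.   ]]
```

View pics/t2.png

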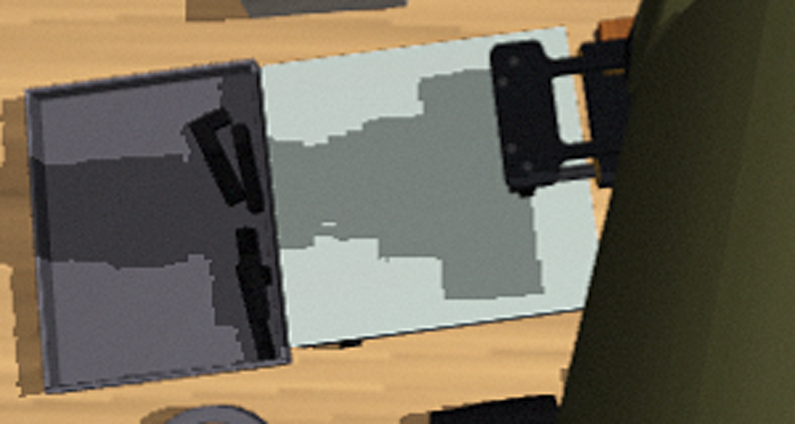

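The glass is clear. In the tray are the L (215,155), the wide bar (245,170), and the plain bar and T close together (250,300). Now I'll put the scraper back.

jog_arm:
  moves: [-0.008,-0.04,0,0,0,0,-1,-0.02,-0.1,0.02,0,0,-0.003,-1,-0.033,-0.155,0.06,0,0,-0.003,-1,-0.042,-0.2,0.12,0,0,-0.003,-1,-0.045,-0.214,0.19,0,0,-0.003,-1,-0.045,-0.214,0.26,0,0,-0.003,-1,-0.045,-0.214,0.32,0,0,-0.003,-1,-0.045,-0.214,0.36,0,0,-0.003,-1]

```text
time: 13.4
position: [0.5349, -0.1863, 0.0624]
tool_rot: [0.237, -3.132, -0.001]
ft_force: [-0.4, 0.3, -3.8]
grip_width: 0.293
grip_force: 50.3
```

```bash
python3 -c "
from h import *
go([.5345,-.190,.047],np.radians(8.4))"
```

```text
t 13.4 pos [ 0.5349 -0.1863  0.0624] rot [ 2.3710e-01 -3.1318e+00 -9.0000e-04] F [-0.4  0.3 -3.8] w 0.293
shift [ 0.0031 -0.0119  0.0515] turn [ 0.0006 -0.0008  0.0043] tool axes
 [[-0.989 -0.151 -0.001]
 [-0.151  0.989  0.001]
 [ 0.001  0.001 -1.   ]]
```

jog_arm:
  moves: [0,-0.01,0.01,0,0,0,-1,0,-0.01,0.02,0,0,0,-1,0,-0.01,0.03,0,0,0,-1,0,-0.01,0.04,0,0,0,-1,0,-0.01,0.045,0,0,0,-1,0,-0.01,0.05,0,0,0,-1,0,-0.01,0.05,0,0,0,-1,0,-0.01,0.05,0,0,0,-1]

```text
time: 14.4
position: [0.5355, -0.1902, 0.0486]
tool_rot: [-0.235, 3.133, 0.0]
ft_force: [-0.1, 0.5, -3.3]
grip_width: 0.295
grip_force: 50.3
```

jog_arm:
  moves: [0,0,0.003,0,0,0,-1,0,0,0.005,0,0,0,-1,0,0,0.007,0,0,0,-1,0,0,0.008,0,0,0,-1,0,0,0.008,0,0,0,-1,0,0,0.008,0,0,0,-1,0,0,0.008,0,0,0,-1,0,0,0.008,0,0,0,-1]

```text
time: 15.4
position: [0.5354, -0.1901, 0.0464]
tool_rot: [-0.235, 3.133, 0.0]
ft_force: [-2.5, 0.7, 1.4]
grip_width: 0.296
grip_force: 50.4
```

Contact is light: the load on the wrist went from −3.3 N to +1.4 N. I'll release and rise.

jog_arm:
  moves: [0,0,0,0,0,0,0,0,0,0,0,0,0,1,0,0,0,0,0,0,1,0,0,0,0,0,0,1,0,0,0,0,0,0,1,0,0,0,0,0,0,1,0,0,-0.02,0,0,0,1,0,0,-0.06,0,0,0,1]

```text
time: 16.4
position: [0.5351, -0.1901, 0.0645]
tool_rot: [0.235, -3.132, -0.0]
ft_force: [-0.4, 0.7, 0.1]
grip_width: 0.992
grip_force: 0.0
```

jog_arm:
  moves: [0,0,-0.07,0,0,0,1,0,0,-0.14,0,0,0,1,0,0,-0.22,0,0,0,1,0,0,-0.3,0,0,0,1,0,0,-0.38,0,0,0,1,0,0,-0.45,0,0,0,1,0,0,-0.48,0,0,0,1,0,0,-0.48,0,0,0,1]

```text
time: 17.4
position: [0.5357, -0.1903, 0.2089]
tool_rot: [-0.235, 3.131, -0.0]
ft_force: [-0.0, -0.1, -0.8]
grip_width: 1.001
grip_force: 0.0
```

Run:
```python
from h import *
from bench import ctrl
go([.5345,-.190,.2],np.radians(8.4))
t=ctrl.get_image("top")["pixels"][168:305,100:220,::-1]; w=ctrl.get_image("wrist")["pixels"][:,:,::-1]
w=cv2.resize(w,(400,300)); s=ctrl.get_image("scene")["pixels"][110:240,170:340,::-1]
L=cv2.convertScaleAbs(cv2.resize(t,(400,457),interpolation=cv2.INTER_CUBIC),alpha=1.8,beta=10)
L=cv2.copyMakeBorder(L,0,143,0,0,cv2.BORDER_CONSTANT)
cv2.imwrite("pics/final.png",np.hstack([L,np.vstack([w,cv2.resize(s,(400,300))])]))
```

```text
t 17.4 pos [ 0.5357 -0.1903  0.2089] rot [-2.3500e-01  3.1313e+00 -1.0000e-04] F [-0.  -0.1 -0.8] w 1.001
shift [0.0038 0.0016 0.0295] turn [-0.0002  0.0014  0.003 ] tool axes
 [[-0.989 -0.149  0.002]
 [-0.149  0.989  0.   ]
 [-0.001 -0.    -1.   ]]
```

View pics/final.png

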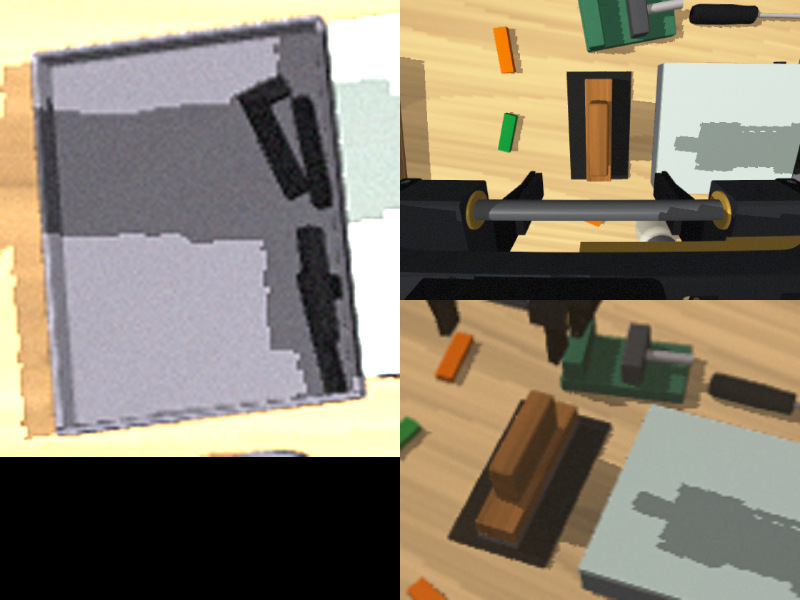

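All four pieces lie inside the tray walls: L (270,135), wide bar (310,150), and T with plain bar (320,300). The scraper stands upright, centred and aligned on its pad, and the glass is bare.

```bash
python3 -c "
from bench import ctrl
print(ctrl.close_job())"
```

```text
the job is handed in; nothing more can be done
None
```

I handed the job in at about 17.5 s. The last pictures show all four offcuts in the tray and the scraper upright, centred and lined up on its pad. The bystanders I could see were undisturbed. The hand-in returned no verdict.

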